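# Hang the safelight on the splash divider by its keyhole

## Task

Pick up the small battery safelight and hang it on the screw in the white splash divider: feel the keyhole in its back plate over the screw head until the plate lies against the divider, slide it down until the slot is fully home on the screw, and only then let go. Work gently - the screw and the panel must not be pushed hard - and leave the other things on the bench where they are.

Things in the scene. Friction and masses are not known exactly. Their poses are not given: they have to be found in the camera images.
- safelight: small battery safelight standing upright: grey box housing 56 mm wide (its y), 55 deep, 85 high, ruby window on its front; steel back plate 56 mm wide, 128 high, 3 thick, standing 43 mm above the housing. 0.26 to 0.48 kg. Origin: centre of its underside, z up, front towards -x; housing from x = -29 to +26 mm, plate's back at x = +29. Grip it across the housing's sides, along y.
- hole (a point): centre of the keyhole's round hole, 19 mm across, in the part of the back plate that stands above the housing; 99 mm above the safelight's underside, at x = +27.5 mm (middle of the plate's thickness)
- slot_seat (a point): where the screw's shank centre lies in the keyhole when fully home: 114 mm above the underside, 15 mm straight above the hole's centre, at x = +27.5 mm. The slot is 9 mm wide, runs up from the round hole and ends 3 mm above this point.
- divider: white upright panel fixed on the bench, 360 mm long (its y), 18 thick, 172 high. Origin: centre of its underside, z up; front face looks along -x, at x = -9 mm. A steel screw stands out of this face: shank 6 mm, head 14 mm across, 4 thick, its underside 4.5 to 5.5 mm off the face (plate 3 mm). The safelight hangs with its back on this face, at the divider's yaw.
- screw_spot (a point): point of the divider's front face where the screw was meant to go: on its centre line, 148 mm above the bench. It was driven in by eye: the true screw, which does not move, is up to 6 mm off this point to either side and up to 6 mm higher or lower. That is more than the 2.5 mm play of its head in the hole, so it has to be found by feel (or seen).
- bottle: amber glass bottle with black cap, 72 mm across, 150 mm high; origin: centre of its underside. Bystander.
- beaker: empty glass beaker, 84 mm across, 110 mm high; origin: centre of its underside. Bystander.
- tank: black round film developing tank, 88 mm across, 122 mm high; origin: centre of its underside. Bystander.
- loupe: black focusing loupe, 48 mm across, 46 mm high; origin: centre of its underside. Bystander.
- tongs: white print tongs lying flat, 220 mm long (its x), 70 mm wide, 12 mm high; origin: about their middle, on the bench. Bystander.
Not all that is in view belongs to the job. Leave any yellow look-alike of the safelight alone.

How it is judged:
By the outcome, as a careful person would: the job done as asked, in the order asked, and still so for the second after the job is handed in, with the robot touching nothing.
It also fails if it takes over 67 s, if anything falls off the work surface, if the arm or the gripper's body presses on something with over 40 N, if the wrist force passes 120 N, or if a joint passes its speed limit or range.

## Robot

A 7-joint arm with a two-finger parallel gripper is mounted at the origin on the work surface. World frame = base frame: x ahead of the robot, y to its left, z up, the work surface at z = 0. Lengths are in m, angles in rad, forces in N, time in s.
With the tool pointing down it reaches from about 0.35 to 0.9 m from the base axis. Payload 8.1 kg.
Tool frame: the origin (TCP) lies at the very end of the fingers, on their centre line; the grasp point (between the pads) lies 19 mm behind it (arm.tcp_to_grasp is the z of the grasp point in the tool frame, in m); z points along the fingers, y is the line along which they close (so a half turn about z gives the same grasp; the last joint's range is limited). The gripper opens to 92 mm and grips with 3 to 60 N. Pads are 19 mm wide; open, the fingers measure 130 mm over their backs; the gripper's body (75 mm by 190 mm) begins 47 mm behind the grasp point.
Start: joints at [1.1, 0.434, 0.025, 1.573, -0.012, 1.134, -0.075], TCP at [0.225, -0.583, 0.227] pointing down, gripper open.
Joint ranges: [-2.62, 2.62], [-0.44, 2.09], [-1.27, 1.32], [0.08, 2.57], [-1.32, 4.46], [0.12, 2], [-2.74, 2.74]. Speed limits (rad/s): [2.22, 2.22, 3.01, 3.01, 3.14, 3.14, 3.14].

## Interface

Orientations are given as a rotation vector (axis times angle).
In Python, from cell import readout, vision, sign_off, arm gives the robot as it stands. The module is installed in compiled form; this text tells all that it offers.
- The arm moves only by the shell command python3 -m creep 'ROWS' [FORCE]. ROWS is JSON, a list of rows, each a list of 5 numbers: the shift along the tool's x, y, z in units of 4 cm (1.0 is 4 cm), then the turn about the tool's z in units of 4 degrees (1.0 is 4 degrees), then the opening, from 0 (shut) to 1 (fully open). A call has 1 to 12 rows; each row shifts and turns the commanded pose from where the row before left it, along the tool's axes as they then stand; what a row does not reach is not made up. A row lasts 1/8 s, in which the tool goes at most 62.5 mm and 10.7 degrees, less where a joint would pass 70% of its speed; a pose out of reach is approached as far as the arm can. A call with a number of a shift or a turn outside -1 to 1 is refused whole. A call with a gripper value outside its range is refused whole. The fingers move at their own pace and stop on an object; FORCE is the grip in N (left out, the last holds). Time passes only in rows, so rows that do not move let the fingers close. It gives the time, the measured TCP pose, the force, the opening and the grip force at its end, in the units of the state.
- readout.observe(): the state, without advancing time (a new reading comes with each control period).
- vision.get_image(name): name is "scene" or "top" or "wrist"; returns a dict with "pixels" (420x560x3 uint8, blue, green, red), "z_map" (420x560 float32, m along the optical axis (not along the pixel's ray), 0 where there is no reading), "camera_matrix" (3x3 intrinsics, pixels), "position" and "rotation" of the camera in the world. Camera axes: x right, y up, looking along -z (the intrinsics and any distortion apply to the point x, -y, -z); pixel columns grow to the right and rows downward; lengths in m; the calibration is good to about 2 mm. A picture is of the moment at which its call begins.
- sign_off(): hands the job in; it is judged then, once.
The state is a dict: "clock": time; "joints": joint angles; "dq": joint speeds; "joint_efforts": joint torques, N m; "position": TCP position; "ee_rot": TCP orientation; "force": force on the tool from outside, world axes, zero at the start; "ft_torque": the same for the moment, N m; "width": opening from 0.0 (shut) to 1.0 (fully open); "gripper_force": force on a finger pad.
Only numpy, scipy, OpenCV 4.12 (cv2) and the standard library are available. Lean on these libraries where they do the work, as an engineer would, in place of code of your own. Each camera call takes 0.05 s, during which the arm holds its last target. There are 200 camera calls.

## Working session

There is one attempt and no reset: what is moved stays moved. The work goes in short steps, Python scripts to look and compute and a shell command to move; the robot and the scene stay as the last step left them, time stands still between calls to the robot, and variables do not carry over. Pictures are saved under pics/ and viewed, at most 10 in all, crops included, and the job is handed in when it is done.

```bash
mkdir -p pics
cat > h.py <<'E'
import numpy as np, cv2
from cell import readout, vision, sign_off, arm
from scipy.spatial.transform import Rotation as R
def world(im,u,v,z=None):
    K=im["camera_matrix"]; Rm=np.array(im["rotation"]); 
    if Rm.shape!=(3,3): Rm=R.from_rotvec(Rm).as_matrix()
    u=np.atleast_1d(u);v=np.atleast_1d(v)
    d=np.c_[(u-K[0,2])/K[0,0],-(v-K[1,2])/K[1,1],-np.ones(len(u))]@Rm.T
    p=np.array(im["position"])
    if z is None: s=im["z_map"][v.astype(int),u.astype(int)][:,None]
    else: s=((z-p[2])/d[:,2])[:,None]
    return p+s*d
E
python3 - <<'E'
from h import *
print(readout.observe(), arm.tcp_to_grasp)
for n in("scene","top"):
    im=vision.get_image(n);cv2.imwrite(f"pics/{n}1.png",im["pixels"]);np.savez(f"{n}1.npz",**im)
    print(n,im["position"],im["rotation"],im["camera_matrix"],[k for k in im])
E
```

```text
{'clock': 0.0, 'joints': array([ 1.10039061,  0.4352165 ,  0.02500119,  1.57408062, -0.01163117,
        1.13402834, -0.07508094]), 'dq': array([ 0.0004986 , -0.00032691,  0.00208251, -0.00062304, -0.0005621 ,
        0.00116729,  0.00133039]), 'joint_efforts': array([ 1.01323049e-04, -6.67851806e+01,  9.85081382e-01, -3.14464724e+01,
       -6.05336367e-02,  4.28683811e-02,  2.47434518e-04]), 'position': array([ 0.2244862 , -0.58274186,  0.22595571]), 'ee_rot': array([-3.08713667e+00, -5.74078599e-01,  6.50789682e-04]), 'force': array([-0.26454647,  0.56800757, -0.03859178]), 'ft_torque': array([ 0.01775192, -0.04581939, -0.00760583]), 'gripper_force': 0.0, 'width': 1.0013768337205144} -0.0188
scene [ 1.27420992 -0.12517689  0.60687313] [0.85008735 0.5954869  1.14280129] [[428.19666271   0.         278.6680406 ]
 [  0.         428.19666271 208.47291644]
 [  0.           0.           1.        ]] ['pixels', 'z_map', 'camera_matrix', 'position', 'rotation']
top [0.38113125 0.12588064 1.10926337] [ 0.13877084 -0.14514765 -1.5673209 ] [[392.43705635   0.         286.52715389]
 [  0.         392.43705635 205.13898958]
 [  0.           0.           1.        ]] ['pixels', 'z_map', 'camera_matrix', 'position', 'rotation']
```

View pics/scene1.png

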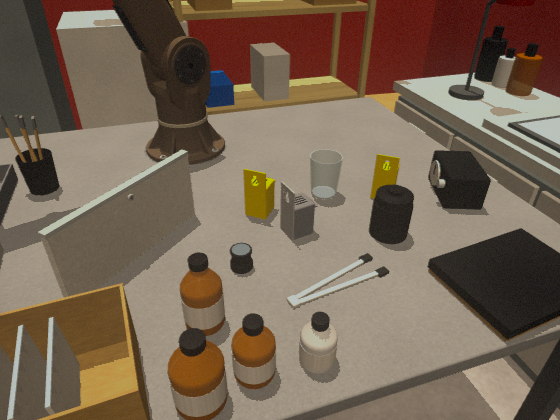

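View pics/top1.png

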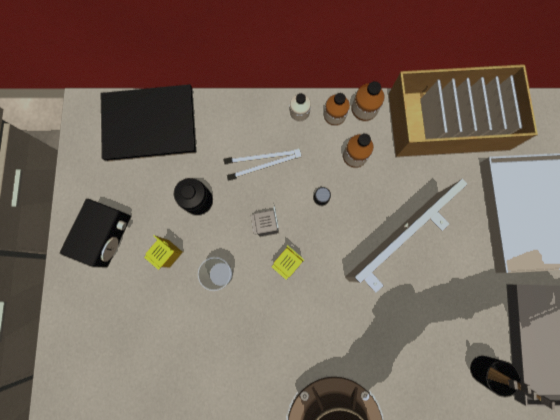

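The scene view shows the grey safelight at (297,212), the yellow look-alikes at (259,195) and (385,178), and the screw in the divider at (130,197). In the top view the safelight is at (265,221) and the yellow ones at (288,262) and (162,252). The divider runs from (360,278) to (465,182). The only candidates for the safelight are the grey one and the two yellow ones, and the description says grey. I'll check that in one close crop and measure.

Run:
```python
from h import *
s=dict(np.load("scene1.npz"));t=dict(np.load("top1.npz"))
a=cv2.resize(s["pixels"][160:250,250:330],None,fx=5,fy=5,interpolation=2)
b=cv2.resize(t["pixels"][200:245,245:285],None,fx=9,fy=9,interpolation=2)
c=cv2.resize(s["pixels"][150:290,50:210],None,fx=2.5,fy=2.5,interpolation=2)
H=450;o=np.zeros((H,800,3),np.uint8)
o[:450,:400]=a;o[:405,400:760]=b;cv2.imwrite("pics/c1.png",o)
def cloud(im,r):
    v,u=np.mgrid[r[1]:r[3],r[0]:r[2]];v=v.ravel();u=u.ravel()
    P=world(im,u,v);ok=im["z_map"][v,u]>0
    return P[ok],u[ok],v[ok]
# safelight top view
for nm,im,r in(("top",t,(235,190,295,245)),("scene",s,(272,170,325,245))):
    P,u,v=cloud(im,r)
    pl=P[(P[:,2]>.093)&(P[:,2]<.15)]; ho=P[(P[:,2]>.078)&(P[:,2]<.09)]
    for q,l in((pl,"plate"),(ho,"housing")):
        if len(q)>3: print(nm,l,len(q),q.mean(0).round(4),cv2.minAreaRect((q[:,:2]*1000).astype(np.float32)),q[:,2].max())
# divider
P,u,v=cloud(t,(340,170,480,300)); q=P[(P[:,2]>.16)&(P[:,2]<.185)]
print("div top",len(q),q.mean(0),cv2.minAreaRect((q[:,:2]*1000).astype(np.float32)))
P,u,v=cloud(s,(50,150,205,290)); q=P[(P[:,2]>.03)&(P[:,2]<.16)]
# plane fit face ransac-ish
A=q
for i in range(8):
    c0=np.median(A,0) if i==0 else A.mean(0); n=np.linalg.svd(A-c0,full_matrices=False)[2][2]; d=(q-c0)@n; A=q[abs(d)<max(.02/(2**i),.003)]
print("face",len(A),len(q),A.mean(0),n,A.min(0),A.max(0))
P,u,v=cloud(s,(115,185,145,210)); d=(P-A.mean(0))@n
print("bumps",[(a,b,round(x*1000,1)) for a,b,x in zip(u,v,d) if abs(x)>.004 and P is not None][:30])
```

```text
top plate 29 [0.527  0.1493 0.1263] ((529.1469116210938, 149.7222137451172), (55.7645149230957, 2.9230287075042725), 10.43499755859375) 0.13206997783228236
top housing 442 [0.5234 0.1785 0.0846] ((523.7680053710938, 181.33982849121094), (56.5872688293457, 64.666748046875), 11.329429626464844) 0.0890323950449512
scene plate 188 [0.5346 0.1525 0.1128] ((532.4680786132812, 152.45579528808594), (58.95647048950195, 4.579751014709473), 10.6146240234375) 0.129176550767655
scene housing 372 [0.5187 0.19   0.0838] ((479.7443542480469, 220.17005920410156), (142.84686279296875, 155.2910919189453), 9.274975776672363) 0.08997276138576293
div top 1200 [ 0.49042054 -0.17578746  0.17191817] ((492.8824462890625, -179.66946411132812), (18.74671173095703, 361.47900390625), 41.183780670166016)
face 547 9125 [ 0.56374923 -0.19146895  0.10834232] [ 0.12439538  0.10702549 -0.98644378] [ 0.13638789 -0.37237714  0.03444241] [ 0.74864613 -0.0364455   0.14706724]
bumps [(np.int64(115), np.int64(185), np.float64(56.5)), (np.int64(116), np.int64(185), np.float64(58.5)), (np.int64(117), np.int64(185), np.float64(
[... 683 characters left out ...]
), np.int64(185), np.float64(-64.7)), (np.int64(132), np.int64(185), np.float64(-63.6)), (np.int64(133), np.int64(185), np.float64(-63.0)), (np.int64(134), np.int64(185), np.float64(-62.4)), (np.int64(135), np.int64(185), np.float64(-59.7)), (np.int64(136), np.int64(185), np.float64(-58.6)), (np.int64(137), np.int64(185), np.float64(-57.0)), (np.int64(138), np.int64(185), np.float64(-55.3)), (np.int64(139), np.int64(185), np.float64(-54.7)), (np.int64(140), np.int64(185), np.float64(-54.8)), (np.int64(141), np.int64(185), np.float64(-52.2)), (np.int64(142), np.int64(185), np.float64(-50.9)), (np.int64(143), np.int64(185), np.float64(-49.2)), (np.int64(144), np.int64(185), np.float64(-48.7))]
```

View pics/c1.png

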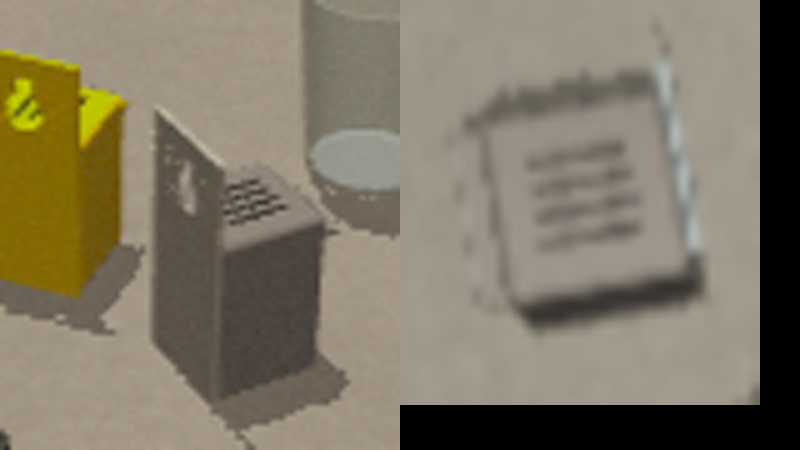

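The crop confirms the choice: the grey safelight's back plate with its keyhole faces -y, and the yellow ones are look-alikes. Next I'll measure the screw and the clearances.

```bash
cat >> h.py <<'E'
nf=np.array([np.cos(np.radians(41.2)),np.sin(np.radians(41.2)),0]); dc=np.array([.4929,-.1797,0]); lat=np.array([-nf[1],nf[0],0])
def ray(im,u,v):
    K=im["camera_matrix"];Rm=R.from_rotvec(im["rotation"]).as_matrix()
    return np.array(im["position"]),Rm@np.array([(u-K[0,2])/K[0,0],-(v-K[1,2])/K[1,1],-1])
def onplane(im,u,v,off): # plane parallel to divider face, off in front of face
    p,d=ray(im,u,v); c=dc+nf*(.009+off); X=p+d*((c-p)@nf)/(d@nf); return X,(X-c)@lat,X[2]
E
python3 - <<'E'
from h import *
s=dict(np.load("scene1.npz"));t=dict(np.load("top1.npz"))
print(s["pixels"][190:205,122:139].sum(2)//3)
print(onplane(s,130,197,.009))
# face check
for u,v in((100,230),(130,215),(170,200)): X=world(s,[u],[v])[0]; print("faceoff",(X-dc)@nf-.009,X)
P=world(t,*np.array([(u,v) for v in range(235,285) for u in range(265,310)]).T)
q=P[P[:,2]>.07];print("yel",q.min(0),q.max(0))
P=world(t,*np.array([(u,v) for v in range(250,295) for u in range(195,236)]).T)
q=P[P[:,2]>.07];print("beaker",q.min(0),q.max(0))
o=readout.observe();Rm=R.from_rotvec(o["ee_rot"]).as_matrix();print(Rm.round(3))
g=np.array([.5225,.1918,o["position"][2]]);print("units",Rm.T@(g-o["position"])/.04)
E
```

```text
[[ 88  89  93  90  87  83  92  93  96  99  93  92  90  93  93  97  93]
 [ 86  88  86  86  92  91  94  95  96  93  96  91  95  95  93  95  92]
 [ 83  89  90  92  96  94  95  94  93  91  93  94  90  95  95  93  92]
 [ 89  88  91  94  94  95  94  95 102  98  95  98  94  94  95  92  93]
 [ 94  94  94  95  93  97  95 133 173 149 126  99  90  92  93  91  91]
 [ 95  92  96  93  95 102 145 178 133  92  85  82  90  95  93  93  92]
 [ 92  95  93  95  94 115 154 125  92  57  67  81  91  97  94  94  94]
 [ 96  97  94  94  93  92 136  98  82  60  58  79  96  93  93  94  92]
 [ 91  96  93  94  93  90 109  89  57  50  65  78  93  92  94  93  97]
 [ 93  97  93  95  87  94  90  83  80  74  69  84  94  96  96  96  94]
 [ 93  95  94  95  90  95  87  86  79  85  85  91  91  95  94  96  92]
 [ 96  93  92  95  95  95  92  91  95  94  92  93  92  92  93  94  97]
 [ 94  93  92  91  93  90  94  91  92  93  96  96  93  93  92  94  94]
 [ 94  91  89  91  90  91  91  98  91  96  92  96  89  91  93  94  92]
 [ 94  90  92  94  91  92  94  95  95  95  95  92  90  89  93  94  89]]
(array([ 0.50712983, -0.16862762,  0.14928636]), np.float64(-0.0010420176251102185), np.float64(0.14928636355676617))
faceoff 0.00454442288939777 [ 0.55577781 -0.23096206  0.11721178]
faceoff 0.0025690931797452306 [ 0.50513506 -0.1761122   0.1062591 ]
faceoff 0.004591901166317348 [ 0.43310754 -0.09076486  0.0811342 ]
yel [0.37568529 0.08109694 0.0713841 ] [0.45704563 0.16203962 1.10926337]
beaker [0.3491131  0.12588064 0.07018601] [0.4308457  0.34450521 1.10926337]
[[ 0.933  0.359 -0.001]
 [ 0.359 -0.933  0.001]
 [-0.    -0.001 -1.   ]]
units [ 13.91311156 -15.39308707   0.01953968]
```

```bash
python3 -m creep '[[0.87,-0.96,0,0,1],[0.87,-0.96,0,0,1],[0.87,-0.96,0,0,1],[0.87,-0.96,0,0,1],[0.87,-0.96,0,0,1],[0.87,-0.96,0,0,1],[0.87,-0.96,0,0,1],[0.87,-0.96,0,0,1],[0.87,-0.96,0,0,1],[0.87,-0.96,0,0,1],[0.87,-0.96,0,0,1],[0.87,-0.96,0,0,1]]' 8; python3 -m creep '[[0.87,-0.96,0,0,1],[0.87,-0.96,0,0,1],[0.87,-0.96,0,0,1],[0.87,-0.96,0,0,1],[0,0,0,-1,1],[0,0,0,-1,1],[0,0,0,-1,1],[0,0,0,-1,1],[0,0,0,-1,1],[0,0,0,-1,1],[0,0,0,-1,1],[0,0,0,-1,1]]'; python3 -m creep '[[0,0,0,-1,1],[0,0,0,-1,1],[0,0,0,-1,1],[0,0,0,-1,1],[0,0,0,-1,1],[0,0,0,-1,1],[0,0,0,-1,1],[0,0,0,-1,1],[0,0,0,-1,1],[0,0,0,-1,1],[0,0,0,-1,1],[0,0,0,-0.8,1]]'
python3 - <<'E'
from h import *
im=vision.get_image("wrist");cv2.imwrite("pics/w1.png",im["pixels"]);np.savez("w1.npz",**im)
o=readout.observe();Rm=R.from_rotvec(o["ee_rot"]).as_matrix();print(o["position"],Rm.round(3),o["joints"],o["force"])
# measure plate & housing in wrist depth
v,u=np.mgrid[0:420,0:560];P=world(im,u.ravel(),v.ravel());ok=(im["z_map"].ravel()>.03);P=P[ok]
m=(abs(P[:,0]-.525)<.06)&(abs(P[:,1]-.178)<.06)
for a,b in((.115,.14),(.078,.092)):
    q=P[m&(P[:,2]>a)&(P[:,2]<b)];print(len(q))
    if len(q)>5: print(q.mean(0),cv2.minAreaRect((q[:,:2]*1000).astype(np.float32)))
E
```

```text
clock: 1.6
position: [0.4489, -0.0016, 0.2267]
ee_rot: [3.089, 0.574, -0.0]
force: [1.0, -0.2, -0.2]
width: 1.0
gripper_force: 0.0
clock: 3.1
position: [0.5232, 0.19, 0.2263]
ee_rot: [2.809, 1.407, -0.001]
force: [0.4, 0.0, 0.4]
width: 0.998
gripper_force: 0.0
clock: 4.6
position: [0.5232, 0.19, 0.2263]
ee_rot: [-2.011, -2.413, 0.001]
force: [-0.3, -0.3, 0.9]
width: 0.999
gripper_force: 0.0
[0.52321391 0.18998904 0.22629356] [[-0.183  0.983 -0.001]
 [ 0.983  0.183 -0.   ]
 [-0.    -0.001 -1.   ]] [ 0.11243286  0.43481763 -0.77254457  1.69541305  0.32827976  1.14695327
 -0.56722055] [-0.04430455 -0.73459884  0.09859129]
678
[0.53336405 0.15215264 0.12420438] ((533.619140625, 151.48483276367188), (55.94438934326172, 4.576144218444824), 10.27092170715332)
3830
[0.52841258 0.1795969  0.08473471] ((528.2679443359375, 180.897216796875), (56.01484680175781, 63.23158645629883), 10.385294914245605)
```

View pics/w1.png

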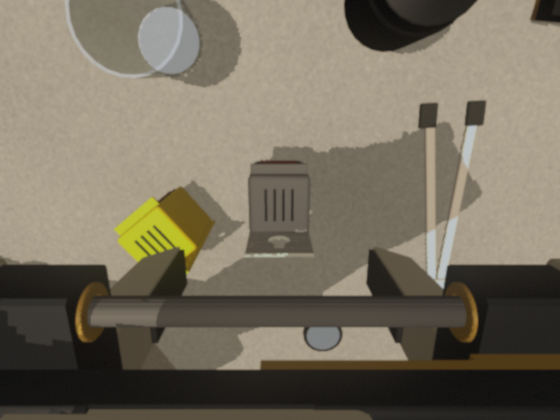

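The wrist view shows the safelight at (279,205) between the finger lines, with the keyhole plate at (279,242) nearest the gripper. A yellow look-alike is at (165,235), so I'll check its clearance before descending.

```bash
python3 - <<'E'
from h import *
for f in("w1","scene1","top1"):
    im=dict(np.load(f+".npz"));v,u=np.mgrid[0:420,0:560];P=world(im,u.ravel(),v.ravel());c=im["pixels"].reshape(-1,3).astype(int)
    m=(im["z_map"].ravel()>.03)&(c[:,2]-c[:,0]>60)&(c[:,1]-c[:,0]>60)&(abs(P[:,0]-.43)<.08)&(abs(P[:,1]-.12)<.08)
    for lo in(.03,.09,.11):
        q=P[m&(P[:,2]>lo)&(P[:,2]<.15)]
        if len(q):print(f,lo,len(q),q.min(0).round(3),q.max(0).round(3))
E
python3 -m creep '[[0.06,0.08,1,0,0.8],[0,0,0.5,0,0.8],[0,0,0,0,0.8]]'
```

```text
w1 0.03 2864 [0.378 0.101 0.073] [0.463 0.163 0.129]
w1 0.09 72 [0.452 0.114 0.091] [0.463 0.125 0.129]
w1 0.11 25 [0.457 0.12  0.11 ] [0.463 0.125 0.129]
scene1 0.03 967 [0.389 0.082 0.03 ] [0.463 0.167 0.129]
scene1 0.09 279 [0.424 0.082 0.09 ] [0.462 0.125 0.129]
scene1 0.11 152 [0.425 0.082 0.11 ] [0.462 0.125 0.129]
top1 0.03 561 [0.376 0.081 0.071] [0.457 0.16  0.132]
top1 0.09 47 [0.421 0.081 0.09 ] [0.457 0.123 0.132]
top1 0.11 35 [0.422 0.081 0.113] [0.457 0.121 0.132]
clock: 5.03
position: [0.5251, 0.1925, 0.1652]
ee_rot: [-2.013, -2.41, 0.005]
force: [0.7, 0.4, 0.9]
width: 0.806
gripper_force: 0.0
```

```bash
python3 -m creep '[[0,0,0.95,0,0.8],[0,0,0.95,0,0.8],[0,0,0.75,0,0.8],[0,0,0.2,0,0.8],[0,0,0,0,0.8],[0,0,0,0,0.5],[0,0,0,0,0.5],[0,0,0,0,0.5],[0,0,0,0,0.5],[0,0,0,0,0.5]]' 25; python3 -m creep '[[0,0,-0.1,0,0.5],[0,0,-0.4,0,0.5],[0,0,-0.5,0,0.5],[0,0,0,0,0.5],[0,0,0,0,0.5]]'
```

```text
clock: 6.28
position: [0.5265, 0.1934, 0.0537]
ee_rot: [2.013, 2.411, 0.001]
force: [-2.5, -0.1, 6.2]
width: 0.608
gripper_force: 25.0
clock: 6.9
position: [0.526, 0.1929, 0.0925]
ee_rot: [2.014, 2.411, -0.0]
force: [0.5, -0.5, -4.1]
width: 0.606
gripper_force: 25.0
```

```bash
python3 -m creep '[[0,0,-0.6,0,0.5],[0,0,-0.6,0.8,0.5],[0,0,-0.6,1,0.5],[0,0,0,1,0.5],[0,0,0,1,0.5],[0,0,0,1,0.5],[0,0,0,1,0.5],[0,0,0,1,0.5],[0,0,0,1,0.5],[0,0,0,1,0.5],[0,0,0,1,0.5],[0,0,0,1,0.5]]' && python3 -m creep '[[0,0,0,1,0.5],[0,0,0,1,0.5],[0,0,0,1,0.5],[0,0,0,1,0.5],[-0.54,0.81,0,0,0.5],[-0.54,0.81,0,0,0.5],[-0.54,0.81,0,0,0.5],[-0.54,0.81,0,0,0.5],[-0.54,0.81,0,0,0.5],[-0.54,0.81,0,0,0.5],[-0.54,0.81,0,0,0.5],[-0.54,0.81,0,0,0.5]]' && python3 -m creep '[[0,0,0.4,0,0.5],[0,0,0.4,0,0.5],[0,0,0.4,0,0.5],[0,0,0.3,0,0.5],[0,0,0,0,0.5]]'
python3 - <<'E'
from h import *
for n in("wrist","scene"):
    im=vision.get_image(n);np.savez(n+"2.npz",**im);p=im["pixels"]
    if n=="wrist": cv2.imwrite("pics/w2.png",p)
    else: cv2.imwrite("pics/s2.png",cv2.resize(p[120:240,60:220],None,fx=5,fy=5,interpolation=2))
o=readout.observe();Rm=R.from_rotvec(o["ee_rot"]).as_matrix();print(o["position"],Rm.round(3),o["joints"],o["force"])
E
```

```text
clock: 8.4
position: [0.5256, 0.1929, 0.1637]
ee_rot: [-2.762, -1.498, 0.003]
force: [0.1, -0.0, -3.4]
width: 0.61
gripper_force: 25.0
clock: 9.9
position: [0.5656, -0.117, 0.1638]
ee_rot: [-2.941, -1.102, 0.002]
force: [0.5, -0.1, -2.6]
width: 0.606
gripper_force: 25.0
clock: 10.52
position: [0.5654, -0.1151, 0.1035]
ee_rot: [-2.94, -1.103, 0.003]
force: [-0.5, -0.1, -3.1]
width: 0.612
gripper_force: 25.0
[ 0.56641077 -0.11540599  0.10491348] [[ 0.754  0.657  0.   ]
 [ 0.657 -0.754  0.   ]
 [ 0.     0.    -1.   ]] [ 0.39646833  0.52393107 -0.40539327  1.80218896  0.26146068  0.86809041
 -0.98400693] [ 0.33976231 -0.13111167 -2.52100003]
```

View pics/s2.png

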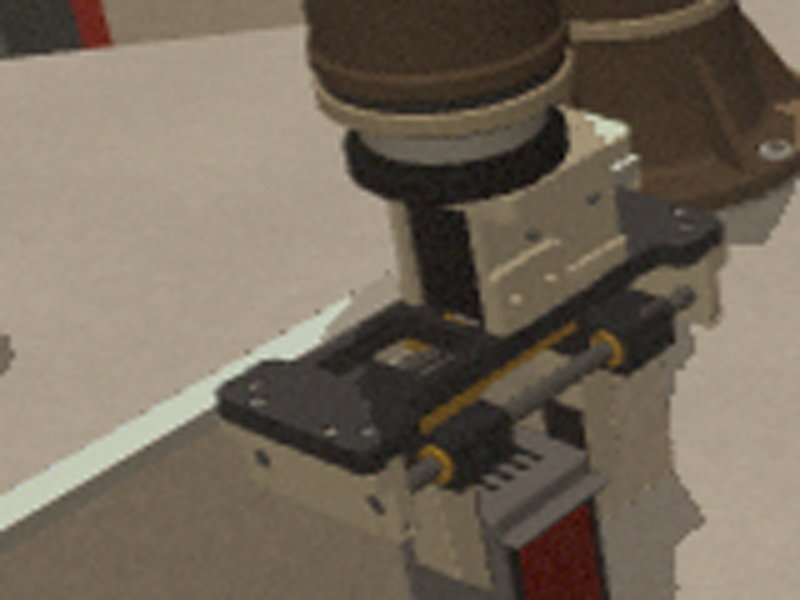

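View pics/w2.png

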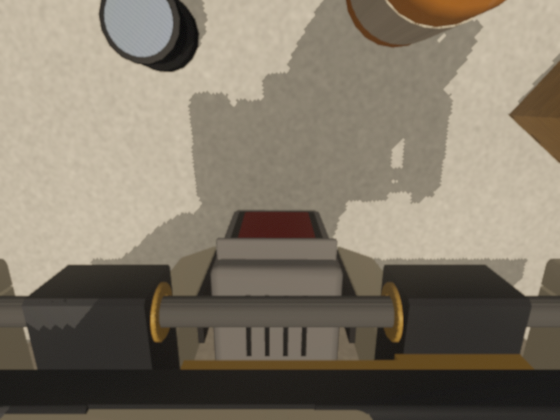

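The scene crop shows the gripper hiding the plate and screw. The wrist view shows the housing centred between the pads, with its top edge at (275,240). So I'll get the grip offset from wrist depth, refine the screw from the first two images, and then go by feel.

Run:
```python
from h import *
s=dict(np.load("scene1.npz"));t=dict(np.load("top1.npz"));w=dict(np.load("wrist2.npz"))
o=readout.observe();tc=o["position"];Rm=R.from_rotvec(o["ee_rot"]).as_matrix()
P=world(w,*np.array([(u,v) for v in range(205,360) for u in range(205,345)]).T);c=w["pixels"][205:360,205:345].reshape(-1,3)
L=(P-tc)@Rm
m=(abs(L[:,2]+.03)<.012)&(abs(L[:,1])<.04)
q=L[m];print("housing top in tool",len(q),np.median(q,0),q.min(0),np.percentile(q,[1,99],axis=0))
# divider ref from scene: top front edge corners via depth cloud
for nm,im,r in(("scene",s,(40,140,215,300)),("top",t,(340,165,480,300))):
    P=world(im,*np.array([(u,v) for v in range(r[1],r[3]) for u in range(r[0],r[2])]).T)
    q=P[(P[:,2]>.160)&(P[:,2]<.182)&(np.linalg.norm(P[:,:2]-dc[:2],axis=1)<.2)];rc=cv2.minAreaRect((q[:,:2]*1000).astype(np.float32))
    print(nm,rc,np.percentile(q[:,2],[50,90]))
    f=P[(P[:,2]>.03)&(P[:,2]<.14)&(abs((P-dc)@nf-.011)<.008)&(abs((P-dc)@lat)<.17)]
    if len(f)>50: print(" face off",np.median((f-dc)@nf)-.009,len(f), np.polyfit((f-dc)@lat,(f-dc)@nf,1))
for off in(.007,):
  print(onplane(s,130,196.5,off)[1:])
print(t["pixels"][218:233,398:416].sum(2)//3)
```

```text
housing top in tool 11537 [ 0.00798145  0.00037823 -0.0292463 ] [-0.03321418 -0.03057819 -0.04185958] [[-0.02998999 -0.02712168 -0.03140597]
 [ 0.02336438  0.02823018 -0.01903405]]
scene ((495.13238525390625, -176.0489959716797), (22.042160034179688, 363.29193115234375), 41.20351791381836) [0.17001806 0.17161162]
 face off 0.0027629801795586145 6302 [0.00047027 0.01177908]
top ((492.8824462890625, -179.66946411132812), (18.74671173095703, 361.47900390625), 41.183780670166016) [0.17224138 0.17444919]
 face off -0.00022212228040822263 550 [0.00040738 0.00877087]
(np.float64(0.0007711391711183798), np.float64(0.14880996966179244))
[[100 101 102 102 102 100  99  98  99  96  90  75  66  63  64  65  66  66]
 [101 102 101 102 103 101  98  99  95  84  73  65  65  63  65  64  66  67]
 [101 101 101 102 103 101  99  96  82  69  66  64  65  65  64  64  66  85]
 [102 102 102 101 101 100  94  83  68  66  64  63  65  65  66  66  85 141]
 [104 103 101  99  99  94  78  68  68  86  70  65  65  66  68  85 139 179]
 [103 102 101  98  93  80  67  71 101 130  86  67  65  64  87 141 180 186]
 [102 101 101  91  79  67  71 105 147 155  96  69  68  89 143 179 186 187]
 [102 100  95  78  66  67  99 143 169 148  92  71  95 144 179 186 187 187]
 [101  94  79  68  65  70 113 143 152 132  96 101 147 181 186 187 187 187]
 [ 92  79  67  65  64  68  85  90  91 108 110 149 181 186 187 187 188 187]
 [ 73  66  66  65  63  67  68  69  76 112 152 181 187 187 188 187 187 187]
 [ 66  62  65  65  65  64  67  80 121 156 180 187 187 187 187 187 187 186]
 [ 64  64  66  66  66  67  80 124 165 182 187 187 187 187 188 186 186 185]
 [ 65  65  66  64  66  81 126 167 184 187 187 187 188 188 187 187 183 170]
 [ 66  66  65  67  85 138 170 184 187 187 187 188 187 187 187 184 170 145]]
```

Run:
```python
from h import *
t=dict(np.load("top1.npz"))
g=t["pixels"][218:233,398:416].sum(2)/3.
m=np.zeros_like(g);
for v in range(4,10):
    for u in range(5,11):
        if u+v<=17: m[v,u]=max(g[v,u]-70,0)
v,u=np.mgrid[0:15,0:18];cu=398+(m*u).sum()/m.sum();cv=218+(m*v).sum()/m.sum();print(cu,cv)
for z in(.148,.153): X=world(t,[cu],[cv],z)[0]; print(X,(X-dc)@lat,(X-dc)@nf-.009)
```

```text
405.93276484093144 224.76877664808134
[ 0.50726435 -0.17308528  0.148     ] -0.004484629406965246 0.006164999885299199
[ 0.50660827 -0.17153021  0.153     ] -0.002882420435465206 0.006695662329702949
```

```bash
python3 -m creep '[[-0.15,0.06,-0.06,0,0.5],[-0.2,0,0,0,0.5],[-0.2,0,0,0,0.5],[-0.15,0,0,0,0.5],[0,0,0,0,0.5],[0,0,0,0,0.5]]'; python3 -m creep '[[-0.05,0,0,0,0.5],[-0.05,0,0,0,0.5],[0,0,0,0,0.5]]'
```

```text
clock: 11.38
position: [0.5468, -0.1358, 0.1072]
ee_rot: [-2.942, -1.102, -0.001]
force: [-0.1, 0.7, -2.8]
width: 0.609
gripper_force: 25.0
clock: 11.75
position: [0.5434, -0.1387, 0.107]
ee_rot: [-2.942, -1.102, 0.0]
force: [-0.7, 0.9, -2.9]
width: 0.61
gripper_force: 25.0
```

```bash
python3 -m creep '[[-0.04,0,0,0,0.5],[-0.04,0,0,0,0.5],[0,0,0,0,0.5]]'; python3 -m creep '[[-0.04,0,0,0,0.5],[0,0,0,0,0.5]]'
```

```text
clock: 12.12
position: [0.541, -0.1409, 0.1071]
ee_rot: [2.942, 1.102, -0.0]
force: [-0.0, 0.2, -3.1]
width: 0.612
gripper_force: 25.0
clock: 12.38
position: [0.5399, -0.1419, 0.1071]
ee_rot: [2.942, 1.102, -0.0]
force: [-0.1, 0.1, -2.7]
width: 0.606
gripper_force: 25.0
```

```bash
python3 -m creep '[[-0.04,0,0,0,0.5],[0,0,0,0,0.5]]'; python3 -m creep '[[-0.04,0,0,0,0.5],[0,0,0,0,0.5]]';python3 -m creep '[[-0.04,0,0,0,0.5],[0,0,0,0,0.5]]'
```

```text
clock: 12.62
position: [0.5386, -0.1429, 0.1071]
ee_rot: [2.942, 1.102, -0.0]
force: [0.1, 0.0, -3.3]
width: 0.61
gripper_force: 25.0
clock: 12.88
position: [0.5374, -0.144, 0.1071]
ee_rot: [2.942, 1.102, -0.0]
force: [0.0, 0.6, -3.3]
width: 0.609
gripper_force: 25.0
clock: 13.12
position: [0.5364, -0.1448, 0.1072]
ee_rot: [-2.942, -1.102, -0.0]
force: [0.6, -0.3, -3.1]
width: 0.612
gripper_force: 25.0
```

```bash
for i in 1 2; do :; done; python3 -m creep '[[-0.03,0,0,0,0.5],[0,0,0,0,0.5]]'; python3 -m creep '[[-0.03,0,0,0,0.5],[0,0,0,0,0.5]]';python3 -m creep '[[-0.03,0,0,0,0.5],[0,0,0,0,0.5]]'
```

```text
clock: 13.38
position: [0.5364, -0.1448, 0.1073]
ee_rot: [-2.941, -1.103, -0.003]
force: [3.4, 2.8, -5.5]
width: 0.606
gripper_force: 25.0
clock: 13.62
position: [0.5363, -0.1447, 0.1074]
ee_rot: [-2.94, -1.105, -0.006]
force: [6.1, 5.3, -7.0]
width: 0.604
gripper_force: 25.0
clock: 13.88
position: [0.5363, -0.1447, 0.1075]
ee_rot: [-2.94, -1.106, -0.008]
force: [9.3, 7.9, -8.9]
width: 0.611
gripper_force: 25.0
```

Run:
```python
from h import *
im=vision.get_image("scene");np.savez("scene3.npz",**im);p=im["pixels"].astype(int)
cv2.imwrite("pics/s3.png",cv2.resize(im["pixels"][170:310,80:240],None,fx=4.8,fy=4.2,interpolation=2))
v,u=np.mgrid[150:310,60:240];v=v.ravel();u=u.ravel();P=world(im,u,v);c=p[v,u]
N=(P-dc)@nf-.009;Lt=(P-dc)@lat
red=(c[:,2]>60)&(c[:,2]>2*c[:,1])&(P[:,2]>.03)&(P[:,2]<.2)&(N>.03)&(N<.1)
print("window N",red.sum(),np.percentile(N[red],[10,50,90]),np.median(P[red],0),"lat",np.percentile(Lt[red],[2,50,98]))
f=(P[:,2]>.03)&(P[:,2]<.15)&(abs(N)<.01)&(abs(Lt)<.17)
print("face N",np.percentile(N[f],[5,50,95]))
g=(abs(Lt)<.05)&(N>.02)&(N<.09)&(P[:,2]>.02)&(P[:,2]<.16); print("housing hist",np.histogram(N[g],bins=np.arange(.02,.09,.004)))
```

```text
window N 300 [0.06238115 0.06373153 0.06485551] [ 0.54849135 -0.13311471  0.09500719] lat [-0.01929377 -0.00142377  0.01629384]
face N [0.00103851 0.00278071 0.00461005]
housing hist (array([ 28,  24,  34,  41,  71,  80,  90,  94, 135, 401, 477, 154,  39,
         0,   0,   0,   0]), array([0.02 , 0.024, 0.028, 0.032, 0.036, 0.04 , 0.044, 0.048, 0.052,
       0.056, 0.06 , 0.064, 0.068, 0.072, 0.076, 0.08 , 0.084, 0.088]))
```

View pics/s3.png

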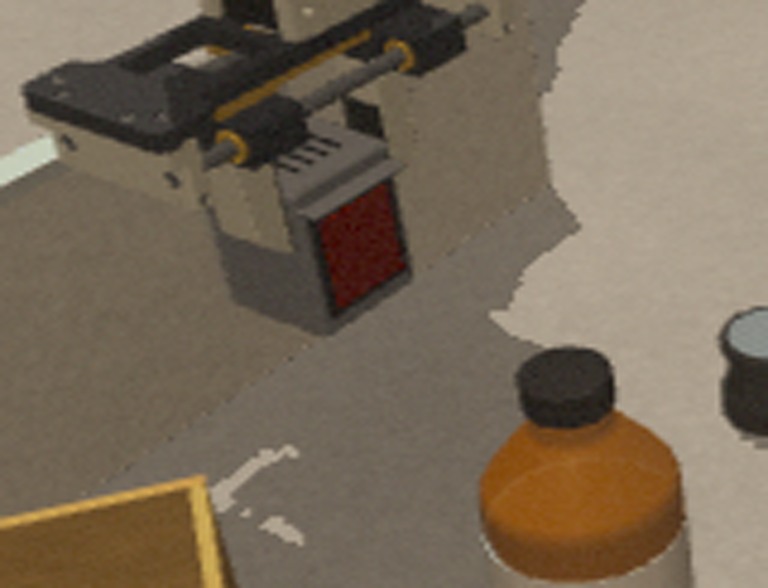

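The crop shows the window at about (360,245), and its depth is 61 mm off the divider face (58 would be flush, 67 stopped on the head). So the screw is probably in the hole; I'll ease off and test sideways by feel.

```bash
python3 -m creep '[[0.07,0,0,0,0.5],[0,0.05,0,0,0.5],[0,0,0,0,0.5]]';python3 -m creep '[[0,0.05,0,0,0.5],[0,0,0,0,0.5]]'; python3 -m creep '[[0,0.04,0,0,0.5],[0,0,0,0,0.5]]'
```

```text
clock: 14.3
position: [0.5376, -0.1463, 0.1072]
ee_rot: [-2.941, -1.103, -0.002]
force: [4.0, 4.0, -4.8]
width: 0.61
gripper_force: 25.0
clock: 14.55
position: [0.539, -0.1478, 0.1073]
ee_rot: [-2.941, -1.103, -0.002]
force: [3.2, 3.9, -4.9]
width: 0.61
gripper_force: 25.0
clock: 14.8
position: [0.54, -0.149, 0.1073]
ee_rot: [-2.941, -1.103, -0.002]
force: [2.1, 4.5, -4.3]
width: 0.606
gripper_force: 25.0
```

```bash
python3 -m creep '[[0,0.05,0,0,0.5],[0,0,0,0,0.5]]'
```

```text
clock: 15.05
position: [0.541, -0.1501, 0.1072]
ee_rot: [-2.941, -1.103, -0.001]
force: [1.2, 5.8, -3.9]
width: 0.607
gripper_force: 25.0
```

```bash
python3 -m creep '[[0,0.04,0,0,0.5],[0,0,0,0,0.5]]'
python3 - <<'E'
from h import *
o=readout.observe();print(o["force"],o["ft_torque"],o["ee_rot"])
E
```

```text
clock: 15.3
position: [0.5411, -0.1503, 0.1071]
ee_rot: [-2.939, -1.103, 0.001]
force: [-1.4, 9.7, -0.0]
width: 0.607
gripper_force: 25.0
[-1.41728332  9.68142151 -0.01098681] [ 1.83705925  0.21674373 -0.19081587] [-2.93887102e+00 -1.10257479e+00  9.37953048e-04]
```

The free travel was 7 mm, ending at a firm side wall, so the plate is flush and the shank is in the round hole (19 − 6 = 13 mm total play). Next I'll find the opposite wall and centre on it.

```bash
python3 -m creep '[[0,-0.15,0,0,0.5],[0,-0.1,0,0,0.5],[0,0,0,0,0.5]]'; python3 -m creep '[[0,-0.05,0,0,0.5],[0,0,0,0,0.5]]'; python3 -m creep '[[0,-0.04,0,0,0.5],[0,0,0,0,0.5]]'
```

```text
clock: 15.68
position: [0.5361, -0.1445, 0.1077]
ee_rot: [2.941, 1.103, 0.003]
force: [3.5, 3.4, -0.7]
width: 0.608
gripper_force: 25.0
clock: 15.92
position: [0.5351, -0.1433, 0.1076]
ee_rot: [2.941, 1.102, 0.003]
force: [5.0, 2.7, -1.0]
width: 0.606
gripper_force: 25.0
clock: 16.18
position: [0.5341, -0.1422, 0.1077]
ee_rot: [2.941, 1.102, 0.004]
force: [4.8, 3.2, -2.2]
width: 0.608
gripper_force: 25.0
```

```bash
python3 -m creep '[[0,-0.05,0,0,0.5],[0,0,0,0,0.5]]'; python3 -m creep '[[0,-0.04,0,0,0.5],[0,0,0,0,0.5]]'
```

```text
clock: 16.42
position: [0.5328, -0.1407, 0.1077]
ee_rot: [2.941, 1.102, 0.003]
force: [4.1, 3.3, -2.7]
width: 0.61
gripper_force: 25.0
clock: 16.68
position: [0.532, -0.1399, 0.1077]
ee_rot: [2.94, 1.101, 0.004]
force: [6.0, 1.9, -3.4]
width: 0.605
gripper_force: 25.0
```

```bash
python3 -m creep '[[0,-0.04,0,0,0.5],[0,0,0,0,0.5]]'
```

```text
clock: 16.92
position: [0.532, -0.1397, 0.1078]
ee_rot: [2.939, 1.1, 0.006]
force: [9.8, -2.3, -5.9]
width: 0.609
gripper_force: 25.0
```

Both walls are found and the play is 13.9 mm, so the vertical offset is small. Centring now, then sliding down.

```bash
python3 -m creep '[[0,0.12,0,0,0.5],[0,0.1,0,0,0.5],[0,0,0,0,0.5]]'; python3 -m creep '[[0,0,0.08,0,0.5],[0,0,0.08,0,0.5],[0,0,0,0,0.5]]'
```

```text
clock: 17.3
position: [0.536, -0.1445, 0.1072]
ee_rot: [-2.942, -1.102, -0.002]
force: [3.9, 4.5, -3.9]
width: 0.61
gripper_force: 25.0
clock: 17.68
position: [0.5362, -0.1447, 0.1008]
ee_rot: [2.941, 1.102, 0.003]
force: [5.4, 3.3, -4.7]
width: 0.61
gripper_force: 25.0
```

```bash
python3 -m creep '[[0,0.01,0.06,0,0.5],[0,0,0.06,0,0.5],[0,0,0,0,0.5]]'; python3 -m creep '[[0,0,0.05,0,0.5],[0,0,0,0,0.5]]'
```

```text
clock: 18.05
position: [0.5365, -0.1451, 0.0961]
ee_rot: [2.941, 1.102, 0.003]
force: [5.0, 3.4, -4.0]
width: 0.612
gripper_force: 25.0
clock: 18.3
position: [0.5366, -0.1451, 0.0942]
ee_rot: [2.941, 1.102, 0.003]
force: [5.5, 3.3, -3.4]
width: 0.606
gripper_force: 25.0
```

```bash
python3 -m creep '[[0,0,0.05,0,0.5],[0,0,0,0,0.5]]'; python3 -m creep '[[0,0,0.04,0,0.5],[0,0,0,0,0.5]]'; python3 -m creep '[[0,0,0.04,0,0.5],[0,0,0,0,0.5]]'
```

```text
clock: 18.55
position: [0.5366, -0.1451, 0.0922]
ee_rot: [2.941, 1.102, 0.003]
force: [4.3, 3.4, -4.2]
width: 0.608
gripper_force: 25.0
clock: 18.8
position: [0.5366, -0.1451, 0.0906]
ee_rot: [2.941, 1.102, 0.003]
force: [4.7, 3.8, -2.6]
width: 0.606
gripper_force: 25.0
clock: 19.05
position: [0.5366, -0.1451, 0.0894]
ee_rot: [2.941, 1.102, 0.003]
force: [3.0, 2.0, 3.0]
width: 0.607
gripper_force: 25.0
```

```bash
python3 -m creep '[[0,0,0.03,0,0.5],[0,0,0,0,0.5],[0,0,0,0,0.5]]'
```

```text
clock: 19.42
position: [0.5367, -0.1452, 0.089]
ee_rot: [2.941, 1.101, 0.004]
force: [1.4, 3.9, 12.0]
width: 0.608
gripper_force: 25.0
```

```bash
python3 -m creep '[[0,0,-0.03,0,0.5],[0.06,0,0,0,0.5],[0,0,0,0,0.5]]'; python3 -m creep '[[0.06,0,0,0,0.5],[0,0,0,0,0.5]]'
```

```text
clock: 19.8
position: [0.537, -0.1448, 0.0891]
ee_rot: [2.941, 1.1, -0.002]
force: [0.2, -0.7, 6.4]
width: 0.61
gripper_force: 25.0
clock: 20.05
position: [0.5376, -0.1443, 0.0888]
ee_rot: [2.942, 1.098, -0.006]
force: [-3.2, -2.5, 8.9]
width: 0.609
gripper_force: 25.0
```

Pulling outward meets resistance, so the head is holding the plate. I'll press back flush, unload, let go and retreat.

```bash
python3 -m creep '[[-0.09,0,-0.02,0,0.5],[0,0,0,0,0.5],[0,0,0,0,0.5]]'; python3 -m creep '[[0,0,0,0,0.68],[0,0,0,0,0.72],[0,0,0,0,0.8],[0,0,0,0,0.8],[0,0,0,0,0.8],[0,0,0,0,0.8]]'
```

```text
clock: 20.42
position: [0.5364, -0.1447, 0.0895]
ee_rot: [2.942, 1.101, -0.0]
force: [2.5, -0.6, 1.8]
width: 0.61
gripper_force: 25.0
clock: 21.18
position: [0.5364, -0.1443, 0.0895]
ee_rot: [2.942, 1.102, 0.0]
force: [0.0, -0.7, -0.1]
width: 0.802
gripper_force: 0.0
```

```bash
python3 -m creep '[[0.1,0,0,0,0.8],[0.15,0,0,0,0.8],[0,0,-0.3,0,0.8],[0,0,-0.6,0,0.8],[0,0,-0.8,0,0.8],[0,0,-0.8,0,0.8],[0.5,0,-0.8,0,0.8],[1,0,-0.3,0,0.8],[1,0,0,0,0.8],[1,0,0,0,0.8],[0,0,0,0,0.8],[0,0,0,0,0.8]]'
python3 - <<'E'
from h import *
im=vision.get_image("scene");np.savez("scene4.npz",**im)
cv2.imwrite("pics/s4.png",im["pixels"])
p=im["pixels"].astype(int);v,u=np.mgrid[150:310,60:240];v=v.ravel();u=u.ravel();P=world(im,u,v);c=p[v,u];N=(P-dc)@nf-.009
red=(c[:,2]>60)&(c[:,2]>2*c[:,1])&(P[:,2]>.03)&(P[:,2]<.2)&(N>.03)&(N<.1)
print(red.sum(),np.percentile(N[red],[10,50,90]),np.median(P[red],0),readout.observe()["force"])
E
```

```text
clock: 22.68
position: [0.6491, -0.0462, 0.2338]
ee_rot: [2.942, 1.102, -0.001]
force: [-0.2, -0.6, 0.8]
width: 0.797
gripper_force: 0.0
262 [0.06217228 0.06351203 0.06486444] [ 0.54861473 -0.13363919  0.07711452] [0.06500252 0.2160015  0.12229552]
```

View pics/s4.png

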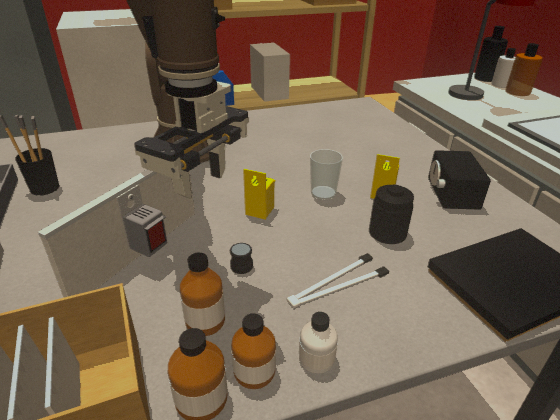

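The safelight hangs on the divider with its plate flat and the screw in the slot at about (130,205). The bystanders haven't moved and the gripper is clear at (190,150).

```bash
python3 -c "
from cell import sign_off
print(sign_off())"
```

```text
the job is handed in; nothing more can be done
None
```

The safelight is hanging flat on the divider, slot fully home on the screw; I let go only then, the other things stand where they were, and the job is handed in at about 23 s.

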